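# Set the shaker to speed four by clicks, then start it

## Robot

A 6-joint arm with a two-finger parallel gripper is mounted at the origin on a cart in front of the work surface, level with it; the furniture and walls round the work are solid. World frame = base frame: x ahead of the robot, y to its left, z up, the work surface at z = 0. Lengths are in m, angles in rad, forces in N, time in s.
With the tool pointing down it reaches from about 0.35 to 0.775 m from the base axis. Payload 5.5 kg.
Tool frame: the origin (TCP) lies at the very end of the fingers, on their centre line; the grasp point (between the pads) lies 19 mm behind it; z points along the fingers, y is the direction in which the jaws open and shut (so a half turn about z gives the same grasp; the last joint's range is limited). The gripper opens to 85 mm and grips with 20 to 120 N. Pads are 22 mm wide; open, the fingers measure 114 mm over their backs; the gripper's body (76 mm by 85 mm) begins 54 mm behind the grasp point. The pads swing forward as they close: fully open they stand 13 mm farther back than shut.
Start: joints at [1.145, 0.313, 0.046, 1.304, 0, 1.431], TCP at [0.162, 0.552, 0.231] pointing down, gripper open.
Joint ranges: [-2.76, 2.76], [-0.86, 1.69], [-1.03, 1.26], [-2.2, 2.34], [-1.47, 1.5], [-3.14, 3.14]. Speed limits (rad/s): [2.57, 2.57, 3.14, 3.14, 3.14, 3.14].

## Interface

Orientations are given as a unit quaternion [w, x, y, z].
In Python, from workcell import get_state, read_camera, hand_in, find_in, silhouettes gives the robot as it stands. The module is installed in compiled form; this text tells all that it offers.
- The arm moves only by the tool send_rows, never from a script. Its argument "deltas" is a list that holds one entry, the list of rows, each a list of 6 numbers: the shift along the world's x, y, z in cm, then the turn, a rotation vector about the world's x, y, z in degrees. In form: [[[dx, dy, dz, wx, wy, wz], ...]]. A call has 1 to 12 rows; each row is the pose to reach, as a shift and turn from the pose commanded when the call began; what a row does not reach only later rows make up. A row lasts 1/10 s, in which the tool goes at most 50 mm and 8.59 degrees, less where a joint would pass 70% of its speed; a pose out of reach is approached as far as the arm can. A call with a gripper value outside its range is refused whole. "jaw" is the opening, from -1 (shut) to 1 (fully open), so that 0 is half open, set as the call begins (left out, the last holds). The fingers move at their own pace and stop on an object; "force" is the grip in N (left out, the last holds). Time passes only in rows, so rows that repeat a pose let the fingers close. It gives the time, the measured TCP pose, the force and the opening at its end, in the units of the state.
- get_state(): the state, without advancing time (a new reading comes with each control period).
- read_camera(name): name is "side" or "top" or "wrist"; returns a dict with "img" (400x640x3 uint8, red, green, blue), "z_map" (400x640 float32, m along the optical axis (not along the pixel's ray), 0 where there is no reading), "vfov" (degrees; the focal length in pixels is half the picture's height over the tangent of half this angle, whatever the lens; pixels are square), "cx", "cy" (the principal point, pixels), "k1" (the pictures are not rectified: a ray, as slopes to the right and down, at radius r is drawn at 1 + k1 r^2 times it, then the intrinsics apply), "R" (3x3) and "t" (3): a world point X has camera coordinates R X + t; the wrist camera has in their place "hand_eye" (4x4, takes a point from camera to tool coordinates, whose origin is the TCP and whose axes are the flange's). Camera axes: x right, y down, z forward; pixel columns grow to the right and rows downward; lengths in m; the calibration is good to about 2 mm. A picture is of the moment at which its call begins: read the wrist's pose just before it.
- hand_in(): hands the job in, once; it reports no verdict.
Trained networks look in a picture, given as the dict that the camera call returned (one of the last four; its "shot" number tells which), for a name from the list of things; names that differ only in an ending like _2 or _b are one class to them, and where a whole thing is asked for, a point or a joint stands for the part that bears it (a point fixed in the world has none). Each returns a list of dicts, best first, with "conf" (0 to 1); they miss things now and then, are a little off and sometimes report something else, mostly with a low value. They report only what shows in the picture. A call takes as long as a camera call.
- find_in(picture, thing): "box" ([centre column, centre row, width, height] in pixels, round what is visible of it).
- silhouettes(picture, thing): "mask" (400x640 bool, what is visible of it) and "box" ([centre column, centre row, width, height] in pixels, round what is visible of it).
The state is a dict: "clock": time; "joint_pos": joint angles; "qvel": joint speeds; "tau": joint torques, N m; "tcp_pos": TCP position; "orientation": TCP orientation; "wrist_force": force on the tool from outside, world axes, zero at the start; "ft_torque": the same for the moment, N m; "finger_gap": finger opening in m.
Only numpy, scipy, OpenCV 4.12 (cv2) and the standard library are available. Lean on these libraries where they do the work, as an engineer would, in place of code of your own. Each camera call takes 0.05 s, during which the arm holds its last target.

## Task

Set the small plate shaker to speed four and start it: with a fingertip, without gripping it, gently push the pointer of its click selector clockwise until it rests at the fourth bar after the small 'off' ring, never letting it run on to the fifth. Only then press the round start button fully down and let it come back up. Leave the dish on the shaker and the cup and tube tray beside it where they are.

Things in the scene. Friction and masses are not known exactly. Their poses are not given: they have to be found in the camera images.
- shaker: fixed plate shaker, low box 140 (x) x 340 (y) mm; origin at the centre of its underside, x to its rear, y to its left, z up; turned by up to 0.2 rad. White panel on top at z = 50 mm. Platform with dish: y = 56 to 168, top z = 56. Selector axis at x -5, y -45; start button at x -20, y -137. Printed 52 mm round the selector: a small ring (off), then clockwise five ever wider bars, 30 degrees apart
- selector (a joint): selector angle, rad, clockwise from above positive. 0 = off: pointer 75 degrees left (counter-clockwise) of the shaker's +x. Six click positions 0.5236 rad apart: off, bars 1 to 5; fourth bar = 2.094. Pushed past halfway it springs on to the next position; let go before, it springs back; crossing takes some 2 to 4 N at the arm's end. Starts at off, bar 1 or bar 2
- selector_axis (a point): point on the selector's vertical turning axis, 65 mm above the worktop, at half height of the pointer arm. The selector is a black round hub of 33 mm diameter with one pointer arm; hub and arm end 75 mm above the worktop, 25 mm above the panel. Its local x axis points along the pointer arm, z up
- selector_tip (a point): middle of the end face of the pointer arm, 44 mm from selector_axis, at the same height. The arm is a bar 8 mm wide, 20 mm high (55 to 75 mm above the worktop), white line on top, with free upright sides
- start_top (a point): centre of the top of the start button (round black cap, 28 mm diameter, in a grey housing). Presses straight down 6 mm; about 4 N takes it fully down; springs back
- start (a joint): travel of the start button in m: 0 up, 0.006 fully down
- petri_mid (a point): centre of a loose round dish, 90 mm diameter, 14 mm high, on the shaker's platform (mid-height). Leave it alone
- cup_mid (a point): centre of a loose lidded specimen cup, 62 mm diameter, 69 mm high, on the worktop to the right of the shaker. Leave it alone
- tray_mid (a point): centre of a loose tray of small tubes, about 162 x 89 mm and 44 mm high, on the worktop to the left of the shaker. Leave it alone

How it is judged:
By the outcome, as a careful person would: the job done as asked, in the order asked, and still so for the second after the job is handed in, with the robot touching nothing.
It also fails if it takes over 48 s, if anything falls off the work surface, if the arm or the gripper's body presses on something with over 40 N, if the wrist force passes 120 N, or if a joint passes its speed limit or range.

## Working session

There is one attempt and no reset: what is moved stays moved. The work goes in short steps, Python scripts to look and compute and a tool call to move; the robot and the scene stay as the last step left them, time stands still between calls to the robot, and variables do not carry over. Pictures are saved under pics/ and viewed, and the job is handed in when it is done.

Besides the shell and the picture viewer there is one more tool, called after "Emit:" in YAML: its name, and indented under it one key for each argument. send_rows: Moves the arm, as the interface text tells. Its arguments: {"type":"object","properties":{"deltas":{"type":"array","items":{"type":"array","items":{"type":"array","items":{"type":"number"}}}},"jaw":{"type":"number"},"force":{"type":"number"}},"required":["deltas"]}

```bash
mkdir -p pics; ls; python3 - <<'E'
from workcell import *
import cv2,pickle
s=get_state(); print({k:s[k] for k in ('clock','tcp_pos','orientation','finger_gap','wrist_force')})
for n in('side','top'):
    p=read_camera(n); pickle.dump(p,open(f'{n}.pkl','wb')); cv2.imwrite(f'pics/{n}0.png',p['img'][:,:,::-1])
    print(n,p['vfov'],p['cx'],p['cy'],p['k1'],p['t'])
E
```

```text
pics
{'clock': 0.0, 'tcp_pos': array([0.16189669, 0.55119885, 0.23038628]), 'orientation': array([-2.57558306e-04,  1.42419993e-01,  9.89805883e-01, -8.90740532e-04]), 'finger_gap': 0.08521144672758238, 'wrist_force': array([-0.51282548,  0.54488523,  0.06133837])}
side 55.00787995745989 314.1748465407376 197.60453454526984 -0.09465398572801391 [-0.42872358  0.15486595  0.916776  ]
top 56.20682673720383 317.08309605655677 202.71848319855394 -0.08198141300297809 [0.02300998 0.46695777 1.1322255 ]
```

View pics/top0.png

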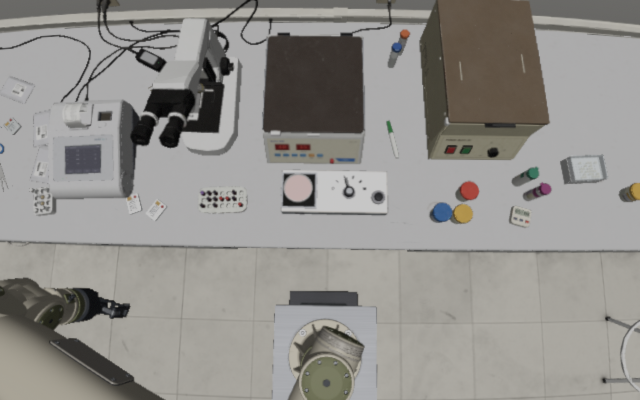

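View pics/side0.png

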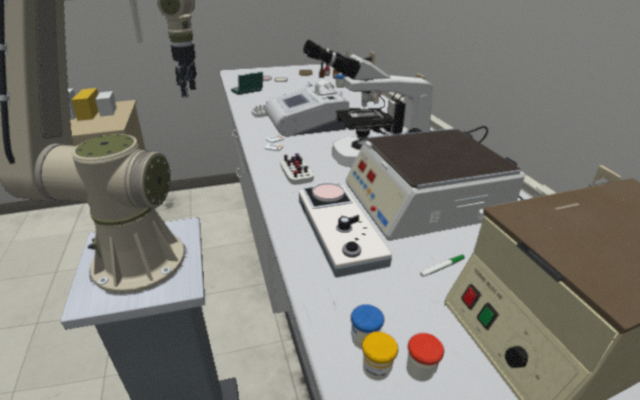

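```bash
cat > h.py <<'E'
import numpy as np,cv2
def K(p):
    f=200/np.tan(np.radians(p['vfov']/2)); return np.array([[f,0,p['cx']],[0,f,p['cy']],[0,0,1.]])
def D(p): # r^2 model: x_d = x(1+k1 r^2)
    return np.array([p['k1'],0,0,0,0.])
def RT(p): return (np.array(p['R']),np.array(p['t']))
def onz(p,uv,z,RTt=None):
    R,t=RTt or RT(p)
    s=cv2.undistortPoints(np.array(uv,float).reshape(-1,1,2),K(p),D(p)).reshape(-1,2)
    d=np.c_[s,np.ones(len(s))]@R; c=-R.T@t
    return c+d*((z-c[2])/d[:,2])[:,None]
def proj(p,X,RTt=None):
    R,t=RTt or RT(p)
    return cv2.projectPoints(np.array(X,float).reshape(-1,1,3),cv2.Rodrigues(R)[0],t,K(p),D(p))[0].reshape(-1,2)
def zoom(p,u0,v0,w,h,k,fn):
    c=p['img'][v0:v0+h,u0:u0+w,::-1]; cv2.imwrite(fn,cv2.resize(c,None,fx=k,fy=k,interpolation=cv2.INTER_CUBIC))
E
python3 - <<'E'
from h import *; import pickle
p=pickle.load(open('top.pkl','rb')); zoom(p,275,160,120,60,6,'pics/topz.png')
q=pickle.load(open('side.pkl','rb')); zoom(q,290,170,110,110,5,'pics/sidez.png')
print(onz(p,[[283,171],[387,171],[387,213],[282,212],[349,190],[378,197]],.05))
print(onz(p,[[265,38],[364,38],[364,130],[265,130]],.2))
R,t=RT(p); X=onz(p,[[310,90],[310,130]],0.1)
for v,u in ((90,310),(135,310),(155,310),(160,310),(190,345)):
    z=p['z_map'][v,u]; s=cv2.undistortPoints(np.array([[[u,v]]],float),K(p),D(p))[0,0]
    print(u,v,R.T@(np.array([s[0]*z,s[1]*z,z])-t))
E
```

```text
[[ 0.5680189   0.14082293  0.05      ]
 [ 0.57276395 -0.19215331  0.05      ]
 [ 0.43626842 -0.1891355   0.05      ]
 [ 0.4347449   0.13935749  0.05      ]
 [ 0.50842895 -0.07023383  0.05      ]
 [ 0.48709164 -0.16172929  0.05      ]]
[[ 0.94826267  0.19613997  0.2       ]
 [ 0.95113357 -0.1068477   0.2       ]
 [ 0.64918119 -0.10219257  0.2       ]
 [ 0.64569608  0.18073781  0.2       ]]
310 90 [0.79014911 0.05570421 0.16749554]
310 135 [0.65319779 0.05346787 0.14622809]
310 155 [0.61587385 0.05472847 0.07053158]
310 160 [0.60621575 0.05510469 0.04912746]
345 190 [ 0.5021583  -0.05593958  0.07541128]
```

View pics/topz.png

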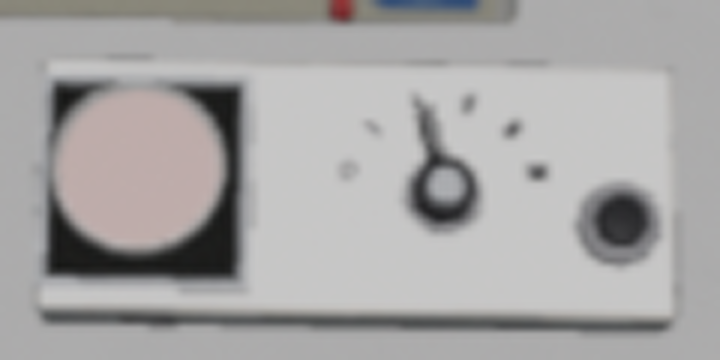

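View pics/sidez.png

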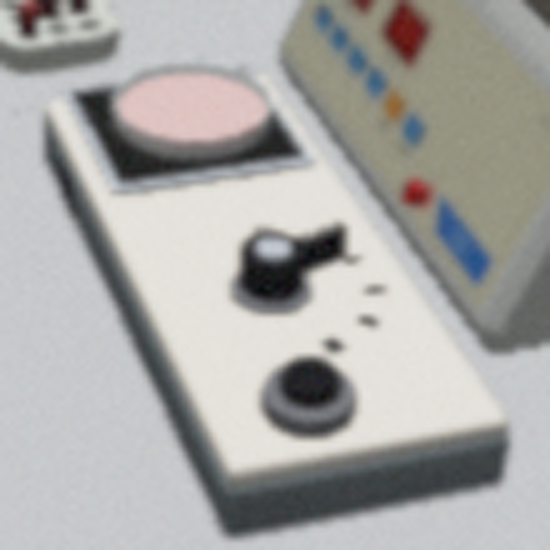

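Emit:
send_rows:
  deltas:
    - [[4,-3,1,0,0,0],[8,-6,2,0,0,0],[12,-9,2,0,0,0],[16,-12,2,0,0,0],[20,-16,2,0,0,0],[22,-20.5,2,0,0,0],[24,-25,2,0,0,0],[25,-29.5,2,0,0,0],[26,-34,2,0,0,0],[27,-38.5,2,0,0,0],[28,-43,2,0,0,0],[28.5,-47.5,2,0,0,0]]
  jaw: -1
  force: 30

```text
clock: 1.3
tcp_pos: [0.4473, 0.0748, 0.251]
orientation: [-0.0, 0.143, 0.99, 0.0]
wrist_force: [0.4, -0.3, 0.2]
finger_gap: -0.0004
```

Emit:
send_rows:
  deltas:
    - [[0,-4,0,0,0,0],[0,-8,0,0,0,0],[0,-12,0,0,0,0],[0,-12.5,0,0,0,0],[0,-12.5,0,0,0,0]]

```text
clock: 1.8
tcp_pos: [0.4468, -0.0492, 0.251]
orientation: [-0.0, 0.144, 0.99, 0.0]
wrist_force: [0.8, -0.2, 0.1]
finger_gap: -0.0003
```

```bash
python3 - <<'E'
from workcell import *
import cv2,pickle
s=get_state(); print({k:s[k] for k in ('clock','joint_pos','tcp_pos','orientation','finger_gap','wrist_force')})
p=read_camera('wrist'); pickle.dump((s,p),open('w1.pkl','wb')); cv2.imwrite('pics/w1.png',p['img'][:,:,::-1])
print(p['vfov'],p['cx'],p['cy'],p['k1'],p['hand_eye'])
E
```

```text
{'clock': 1.8, 'joint_pos': array([-2.88865741e-01,  6.50787952e-02, -2.12993456e-01,  1.29364291e+00,
        3.54415731e-04, -6.86387466e-05]), 'tcp_pos': array([ 0.44683871, -0.04922175,  0.25095805]), 'orientation': array([-4.29119593e-04,  1.43897329e-01,  9.89592500e-01,  2.41501915e-04]), 'finger_gap': -0.000286922293268092, 'wrist_force': array([ 0.79535975, -0.20957221,  0.08806157])}
67.7425737971024 323.59893679037765 202.61032964900068 -0.05504035554104291 [[-1.19799489e-05 -9.49460310e-01 -3.13887112e-01  8.09643828e-02]
 [ 9.99999610e-01 -2.88432207e-04  8.34296723e-04 -3.57707879e-04]
 [-8.82666778e-04 -3.13886980e-01  9.49459944e-01 -1.41943063e-01]
 [ 0.00000000e+00  0.00000000e+00  0.00000000e+00  1.00000000e+00]]
```

View pics/w1.png

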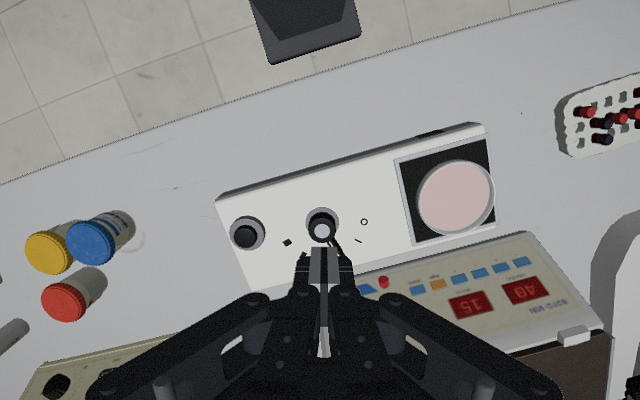

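```bash
cat >> h.py <<'E'
from scipy.spatial.transform import Rotation as Ro
def wristRT(s,p):
    w,x,y,z=s['orientation']; T=np.eye(4); T[:3,:3]=Ro.from_quat([x,y,z,w]).as_matrix(); T[:3,3]=s['tcp_pos']
    C=np.linalg.inv(T@np.array(p['hand_eye'])); return (C[:3,:3],C[:3,3])
def mk(k): # k=0 ring
    a=np.radians(75-30*k); return [-.005+.052*np.cos(a),-.045+.052*np.sin(a),.05]
E
python3 - <<'E'
from h import *; import pickle
from scipy.optimize import least_squares
s,w=pickle.load(open('w1.pkl','rb')); p=pickle.load(open('top.pkl','rb'))
zoom(w,210,120,220,180,3.5,'pics/w1z.png')
z=lambda x,y:[275+(x+.5)/6-.5,160+(y+.5)/6-.5]
top=[(mk(0),z(348,170)),(mk(1),z(373,127)),(mk(3),z(468,103)),(mk(4),z(513,129)),(mk(5),z(538,172))]
wr=[(mk(0),(364,222)),(mk(5),(287,242)),(mk(1),(358,240)),((-.005,-.045,.075),(321,231))]
def X(q,P):
    c,sn=np.cos(q[2]),np.sin(q[2]); P=np.array(P); return np.c_[q[0]+c*P[:,0]-sn*P[:,1],q[1]+sn*P[:,0]+c*P[:,1],P[:,2]]
def res(q,A,cam,RTt): return (proj(cam,X(q,[a[0] for a in A]),RTt)-np.array([a[1] for a in A])).ravel()
W=wristRT(s,w)
for nm,f in (('top',lambda q:res(q,top,p,None)),('wr',lambda q:res(q,wr,w,W)),('both',lambda q:np.r_[res(q,top,p,None),res(q,wr,w,W)])):
    r=least_squares(f,[.5,-.02,0]); q=r.x; print(nm,q,np.round(r.fun,1)); print(X(q,[(-.005,-.045,.065),(-.02,-.137,.06)]))
E
```

```text
top [ 0.50621289 -0.02347043  0.00292765] [-0.  -0.1  0.1  0.   0.   0.1 -0.1 -0.   0.  -0. ]
[[ 0.50134465 -0.06848487  0.065     ]
 [ 0.48661406 -0.1605284   0.06      ]]
wr [ 0.5070183  -0.02299237 -0.00211042] [-0.3 -0.5 -0.2  0.3 -0.2  0.7  0.6 -0.4]
[[ 0.50192334 -0.06798171  0.065     ]
 [ 0.48672921 -0.15994985  0.06      ]]
both [ 0.50692538 -0.02304531 -0.00220317] [-0.1 -0.3  0.  -0.2 -0.  -0.  -0.2 -0.1 -0.1 -0.1 -0.4 -0.6 -0.2  0.2
 -0.3  0.6  0.6 -0.5]
[[ 0.50182625 -0.06803418  0.065     ]
 [ 0.48662359 -0.16000091  0.06      ]]
```

View pics/w1z.png

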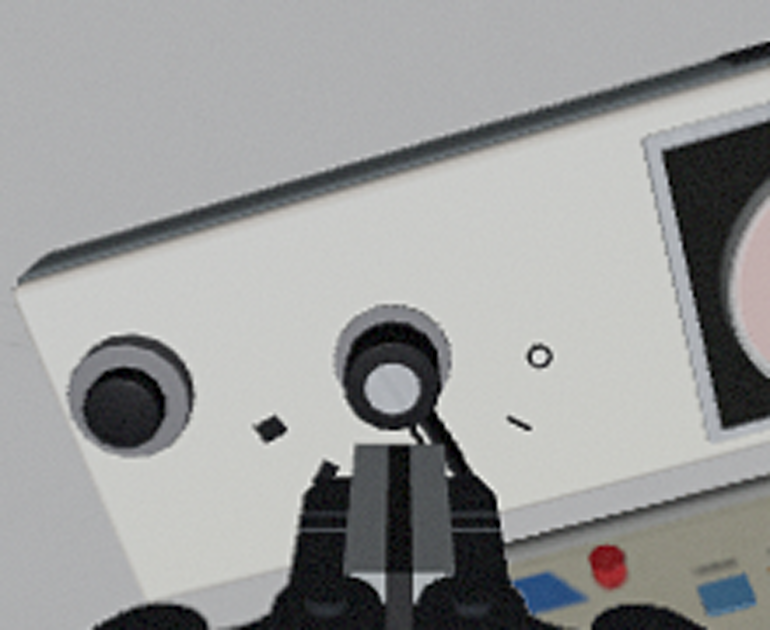

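Emit:
send_rows:
  deltas:
    - [[3,0.5,-2,0,0,8],[6,1,-5,0,0,16],[8,1.3,-8,0,0,24],[8.4,1.3,-11,0,0,31.5],[8.4,1.3,-14,0,0,31.5],[8.4,1.3,-15,0,0,31.5],[8.4,1.3,-15,0,0,31.5],[8.4,1.3,-15,0,0,31.5]]

```text
clock: 2.65
tcp_pos: [0.5317, -0.0346, 0.1025]
orientation: [0.001, -0.132, 0.991, -0.0]
wrist_force: [-0.6, -0.7, -0.1]
finger_gap: 0.0
```

```bash
python3 - <<'E'
from workcell import *
import cv2,pickle
from h import zoom
s=get_state(); print({k:s[k] for k in ('clock','joint_pos','tcp_pos','orientation','wrist_force')})
p=read_camera('wrist'); pickle.dump((s,p),open('w2.pkl','wb')); cv2.imwrite('pics/w2.png',p['img'][:,:,::-1])
p=read_camera('side'); zoom(p,270,120,160,140,5,'pics/s2.png')
E
```

```text
{'clock': 2.65, 'joint_pos': array([-2.15874382e-01,  3.06391826e-01, -2.91001558e-01,  9.72208753e-01,
        2.05345787e-04, -4.80816970e-01]), 'tcp_pos': array([ 0.53169005, -0.03463102,  0.10248378]), 'orientation': array([ 5.96279307e-04, -1.32084221e-01,  9.91238312e-01, -1.07308146e-04]), 'wrist_force': array([-0.57053563, -0.73687899, -0.07695499])}
```

View pics/w2.png

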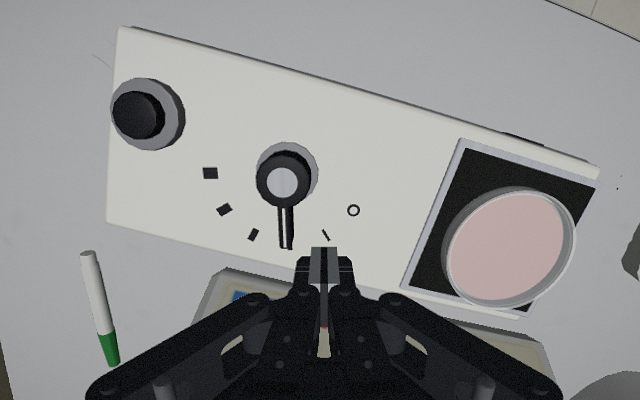

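View pics/s2.png

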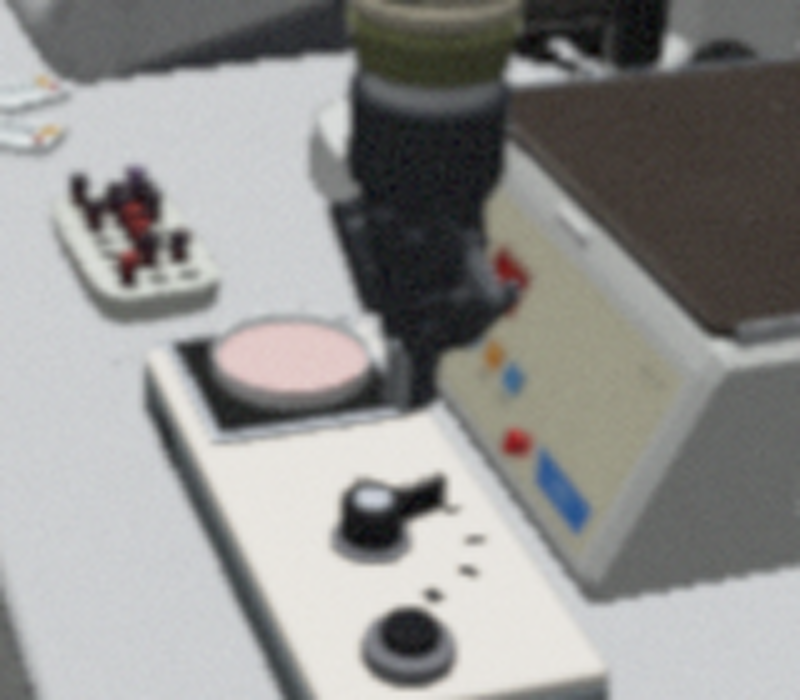

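Emit:
send_rows:
  deltas:
    - [[0,0,-2,0,0,0],[0,0,-3.5,0,0,0],[0,0,-4.3,0,0,0],[0,0,-4.3,0,0,0]]

```text
clock: 3.15
tcp_pos: [0.5309, -0.0354, 0.0584]
orientation: [-0.0, -0.131, 0.991, 0.0]
wrist_force: [-0.8, -0.1, 0.6]
finger_gap: -0.0001
```

```bash
python3 - <<'E'
from workcell import *
import cv2,pickle
from h import *
s=get_state(); print({k:s[k] for k in ('clock','tcp_pos','orientation','wrist_force')})
p=read_camera('wrist'); zoom(p,200,60,240,220,3.3,'pics/w3.png')
W=wristRT(s,p)
q=onz(p,[[321,246]],s['tcp_pos'][2],W);print(q)
E
```

```text
{'clock': 3.15, 'tcp_pos': array([ 0.53093616, -0.03535255,  0.05835506]), 'orientation': array([-1.59064372e-04, -1.31466657e-01,  9.91320575e-01,  1.04565592e-04]), 'wrist_force': array([-0.75574139, -0.14597095,  0.60641019])}
[[ 0.52167024 -0.03930712  0.05835506]]
```

View pics/w3.png

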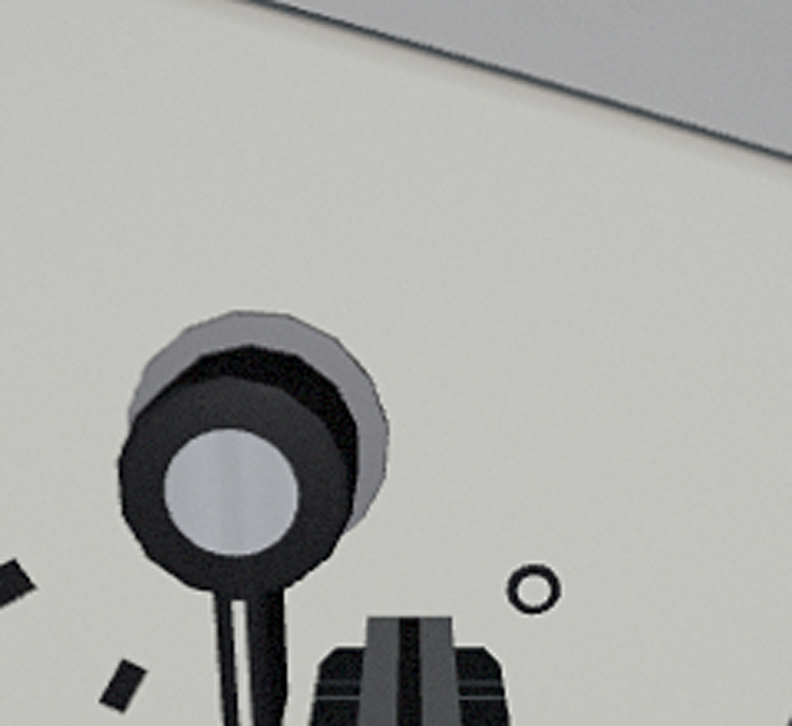

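Emit:
send_rows:
  deltas:
    - [[0.04,-0.14,0,0,0,0],[0.08,-0.29,0,0,0,0],[0.12,-0.43,0,0,0,0],[0.16,-0.58,0,0,0,0],[0.16,-0.58,0,0,0,0]]

```text
clock: 3.7
tcp_pos: [0.5329, -0.0413, 0.0585]
orientation: [0.0, -0.131, 0.991, -0.0]
wrist_force: [0.2, -0.1, -0.0]
finger_gap: 0.0001
```

Emit:
send_rows:
  deltas:
    - [[0.03,-0.1,0,0,0,0],[0.05,-0.19,0,0,0,0],[0.05,-0.19,0,0,0,0]]

```text
clock: 4.0
tcp_pos: [0.5332, -0.0425, 0.0584]
orientation: [0.0, -0.132, 0.991, 0.001]
wrist_force: [-0.7, 3.2, 0.5]
finger_gap: -0.0004
```

Emit:
send_rows:
  deltas:
    - [[0.03,-0.1,0,0,0,0],[0.05,-0.19,0,0,0,0],[0.05,-0.19,0,0,0,0]]

```text
clock: 4.3
tcp_pos: [0.534, -0.0451, 0.0584]
orientation: [0.0, -0.132, 0.991, -0.0]
wrist_force: [0.8, 2.2, 0.3]
finger_gap: -0.0
```

```bash
python3 - <<'E'
from workcell import *
import cv2,pickle
from h import *
s=get_state(); print({k:s[k] for k in ('clock','tcp_pos','wrist_force')})
p=read_camera('wrist'); zoom(p,200,60,240,220,3.3,'pics/w4.png')
E
```

```text
{'clock': 4.3, 'tcp_pos': array([ 0.53403121, -0.04508888,  0.05839562]), 'wrist_force': array([0.80189042, 2.16879673, 0.30784681])}
```

View pics/w4.png

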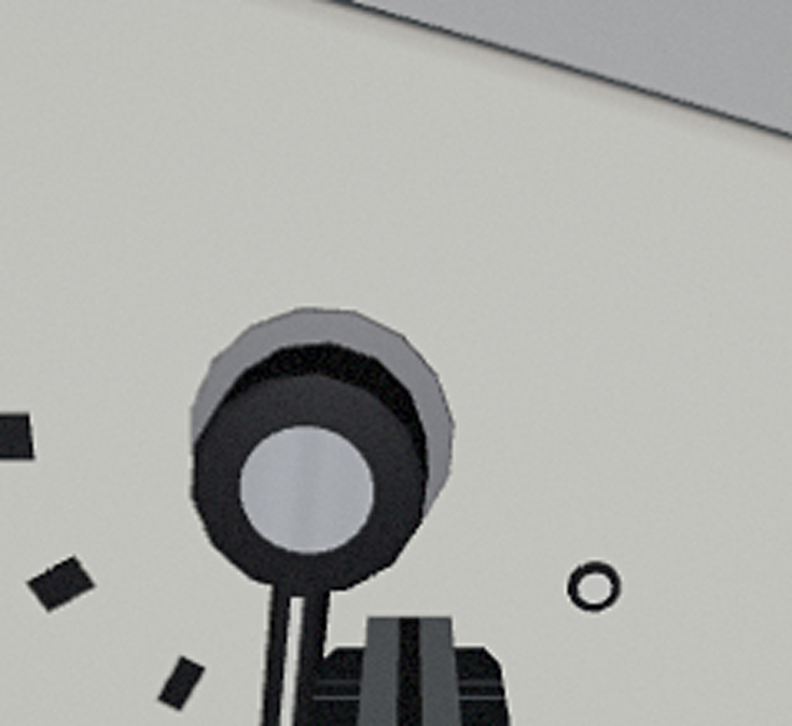

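```bash
python3 -c "
import numpy as np
p=np.array([32.2,23.0])
for f in range(2,56,2):
    a=np.radians(-f);R=np.array([[np.cos(a),-np.sin(a)],[np.sin(a),np.cos(a)]]);print(f,np.round((R@p-p)/10,2))
"
```

```text
2 [ 0.08 -0.11]
4 [ 0.15 -0.23]
6 [ 0.22 -0.35]
8 [ 0.29 -0.47]
10 [ 0.35 -0.59]
12 [ 0.41 -0.72]
14 [ 0.46 -0.85]
16 [ 0.51 -0.98]
18 [ 0.55 -1.11]
20 [ 0.59 -1.24]
22 [ 0.63 -1.37]
24 [ 0.66 -1.51]
26 [ 0.68 -1.64]
28 [ 0.7  -1.78]
30 [ 0.72 -1.92]
32 [ 0.73 -2.06]
34 [ 0.74 -2.19]
36 [ 0.74 -2.33]
38 [ 0.73 -2.47]
40 [ 0.73 -2.61]
42 [ 0.71 -2.75]
44 [ 0.69 -2.88]
46 [ 0.67 -3.02]
48 [ 0.64 -3.15]
50 [ 0.61 -3.29]
52 [ 0.57 -3.42]
54 [ 0.53 -3.55]
```

Emit:
send_rows:
  deltas:
    - [[0.08,-0.11,0,0,0,-2],[0.15,-0.23,0,0,0,-4],[0.22,-0.35,0,0,0,-6],[0.29,-0.47,0,0,0,-8],[0.35,-0.59,0,0,0,-10],[0.38,-0.65,0,0,0,-11],[0.41,-0.72,0,0,0,-12],[0.41,-0.72,0,0,0,-12]]

```text
clock: 5.15
tcp_pos: [0.5378, -0.0525, 0.0582]
orientation: [-0.0, -0.027, 1.0, -0.0]
wrist_force: [-0.4, 0.6, 0.0]
finger_gap: -0.0
```

```bash
python3 - <<'E'
from workcell import *
import cv2,pickle
from h import *
s=get_state(); print({k:s[k] for k in ('clock','tcp_pos','wrist_force','orientation')})
p=read_camera('wrist'); zoom(p,200,60,240,220,3.3,'pics/w5.png')
E
```

```text
{'clock': 5.15, 'tcp_pos': array([ 0.53775479, -0.05247023,  0.05823858]), 'wrist_force': array([-0.37860538,  0.57392294,  0.02395037]), 'orientation': array([-1.22621290e-04, -2.69976811e-02,  9.99635468e-01, -2.00756756e-04])}
```

View pics/w5.png

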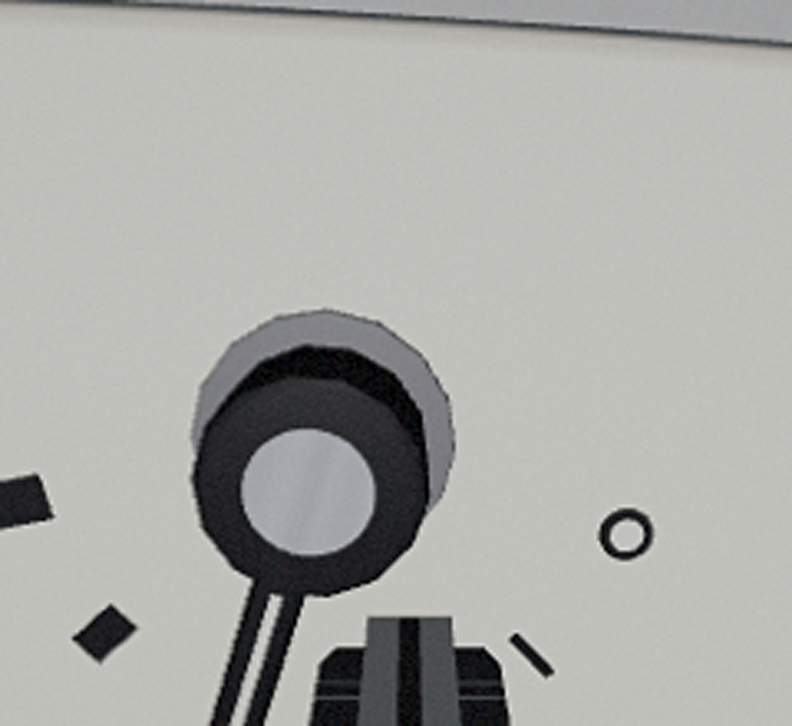

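Emit:
send_rows:
  deltas:
    - [[0.1,-0.26,0,0,0,-4],[0.18,-0.52,0,0,0,-8],[0.25,-0.79,0,0,0,-12],[0.27,-0.92,0,0,0,-14],[0.29,-1.06,0,0,0,-16],[0.31,-1.2,0,0,0,-18],[0.32,-1.34,0,0,0,-20],[0.33,-1.47,0,0,0,-22],[0.33,-1.61,0,0,0,-24],[0.33,-1.68,0,0,0,-25],[0.32,-1.75,0,0,0,-26],[0.32,-1.75,0,0,0,-26]]

```text
clock: 6.4
tcp_pos: [0.5409, -0.0698, 0.0583]
orientation: [-0.0, 0.198, 0.98, -0.0]
wrist_force: [1.3, 0.5, -0.1]
finger_gap: -0.0002
```

```bash
python3 - <<'E'
from workcell import *
import cv2,pickle
from h import *
s=get_state(); print({k:s[k] for k in ('clock','tcp_pos','wrist_force','orientation')})
p=read_camera('wrist'); zoom(p,200,60,240,220,3.3,'pics/w6.png')
E
```

```text
{'clock': 6.4, 'tcp_pos': array([ 0.54094972, -0.06979034,  0.05831157]), 'wrist_force': array([ 1.31229878,  0.53137327, -0.07379548]), 'orientation': array([-2.26250128e-05,  1.98399311e-01,  9.80121260e-01, -1.68804100e-04])}
```

View pics/w6.png

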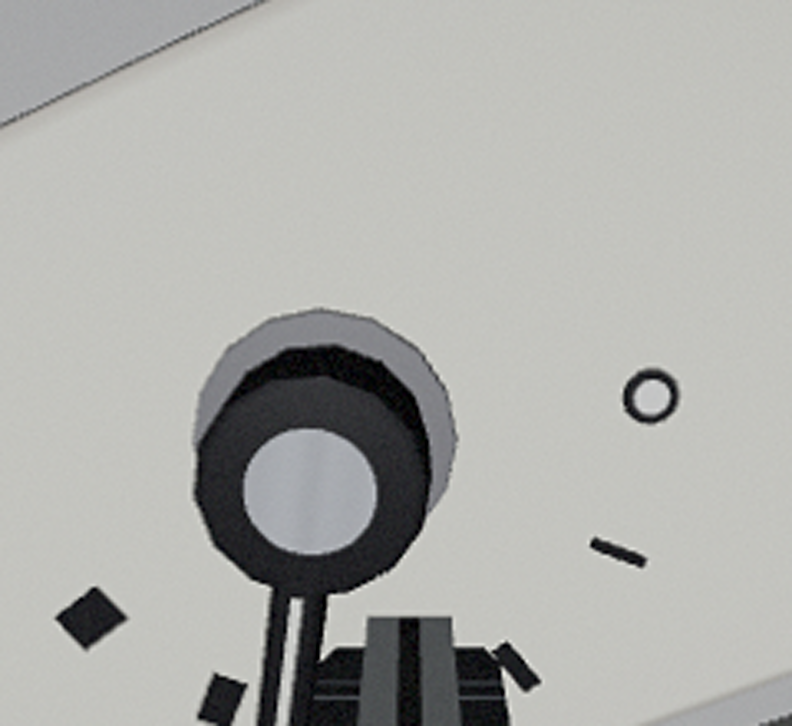

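Emit:
send_rows:
  deltas:
    - [[0,-0.07,0,0,0,-1],[0,-0.14,0,0,0,-2],[-0.01,-0.21,0,0,0,-3],[-0.01,-0.21,0,0,0,-3]]

```text
clock: 6.85
tcp_pos: [0.541, -0.0719, 0.0583]
orientation: [0.0, 0.224, 0.975, -0.0]
wrist_force: [0.9, -0.6, 0.2]
finger_gap: -0.0003
```

```bash
cat > look.py <<'E'
import sys
from workcell import *
from h import *
s=get_state(); print({k:s[k] for k in ('clock','tcp_pos','wrist_force','orientation')})
p=read_camera('wrist'); zoom(p,200,60,240,220,3.3,sys.argv[1])
E
python3 look.py pics/w7.png
```

```text
{'clock': 6.85, 'tcp_pos': array([ 0.54095144, -0.07187868,  0.0583345 ]), 'wrist_force': array([ 0.85169916, -0.64585745,  0.19082788]), 'orientation': array([ 4.47317476e-05,  2.24273869e-01,  9.74526156e-01, -2.41691967e-05])}
```

View pics/w7.png

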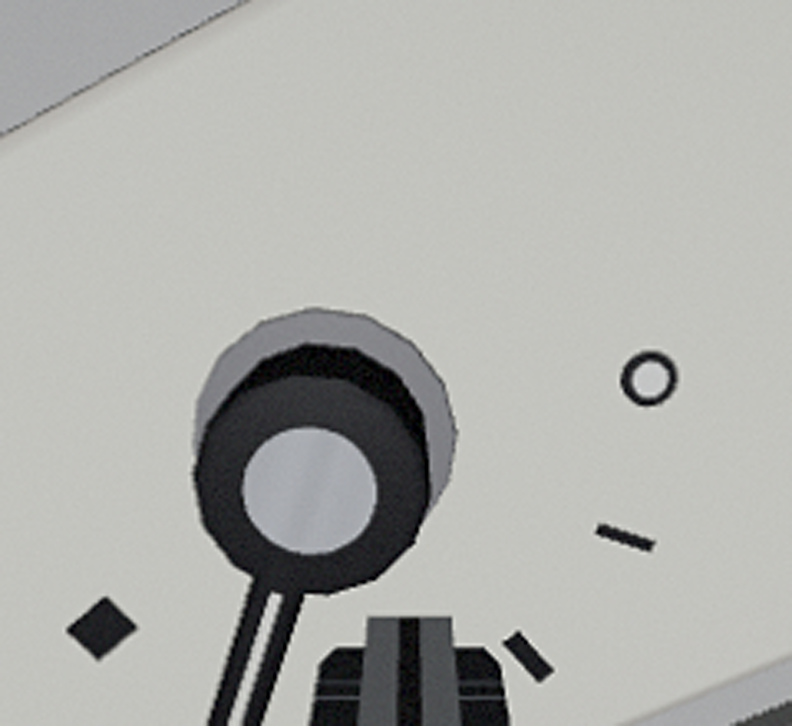

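Emit:
send_rows:
  deltas:
    - [[0.2,0.4,0,0,0,0],[0.35,0.72,0.3,0,0,0],[0.35,0.72,3,0,0,0],[0.35,0.72,6,0,0,0],[0,0,7,0,0,0],[-2,-3,7,0,0,0],[-4,-6,7,0,0,0],[-5.4,-8.8,7,0,0,0],[-5.4,-8.8,6,0,0,0],[-5.4,-8.8,5,0,0,0],[-5.4,-8.8,5,0,0,0],[-5.4,-8.8,5,0,0,0]]

```text
clock: 8.1
tcp_pos: [0.4868, -0.1586, 0.1076]
orientation: [-0.001, 0.223, 0.975, 0.0]
wrist_force: [-0.0, -0.1, -0.6]
finger_gap: -0.0004
```

```bash
python3 - <<'E'
from workcell import *
from h import *
import pickle
s=get_state(); print({k:s[k] for k in ('clock','tcp_pos','wrist_force','orientation')})
p=read_camera('wrist'); cv2.imwrite('pics/w8.png',p['img'][:,:,::-1]); pickle.dump((s,p),open('w8.pkl','wb'))
q=read_camera('side'); zoom(q,290,150,140,130,5,'pics/s8.png')
E
```

```text
{'clock': 8.1, 'tcp_pos': array([ 0.48677903, -0.15863162,  0.10755124]), 'wrist_force': array([-0.0457203 , -0.05693153, -0.60595093]), 'orientation': array([-7.72473041e-04,  2.23209151e-01,  9.74770217e-01,  3.20464205e-04])}
```

View pics/w8.png

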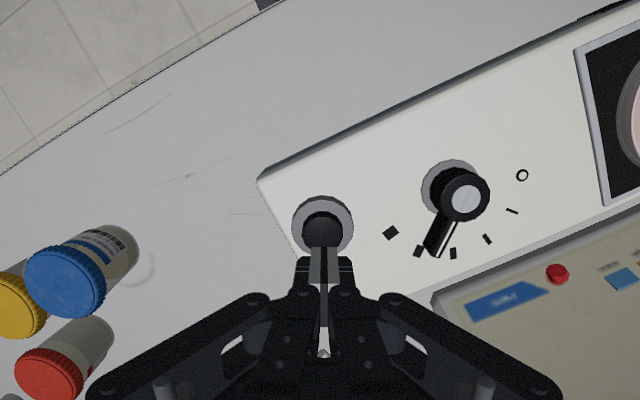

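View pics/s8.png

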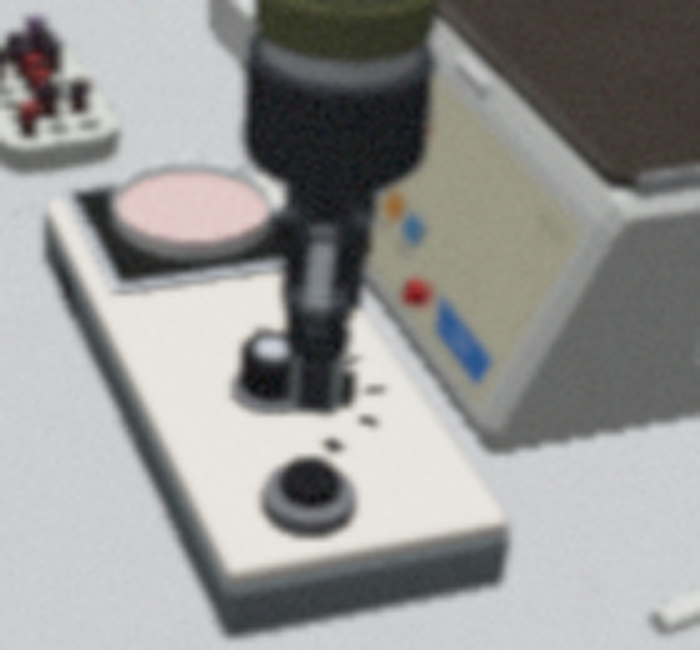

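```bash
python3 - <<'E'
from h import *; import pickle
q=pickle.load(open('side.pkl','rb')); print((proj(q,[[.4868,-.1586,.1076],[.4866,-.16,.065]])-[290,150])*5)
s,w=pickle.load(open('w1.pkl','rb'));W=wristRT(s,w)
for z in(.055,.06,.065,.07,.075): print(z,onz(w,[[245.1,236]],z,W)[0],onz(q,[[290+309/5,170+380/5]],z)[0])
s,w=pickle.load(open('w8.pkl','rb'));W=wristRT(s,w)
for z in(.06,.065,.07): print(z,onz(w,[[323,231]],z,W)[0], np.diff(onz(w,[[302,231],[344,231]],z,W)[:,:2],axis=0))
zoom(w,270,170,110,110,6,'pics/w8z.png')
zm=w['z_map']; R,t=W
for u,v in((323,222),(315,228),(296,228),(390,200)):
    z=zm[v,u]; sl=cv2.undistortPoints(np.array([[[u,v]]],float),K(w),D(w))[0,0]; print(u,v,R.T@(np.array([sl[0]*z,sl[1]*z,z])-t))
E
```

```text
[[309.750492   405.02747474]
 [305.02067126 482.66751881]]
0.055 [ 0.4902209  -0.16410383  0.055     ] [ 0.49407004 -0.14709675  0.055     ]
0.06 [ 0.48843105 -0.16206947  0.06      ] [ 0.49154933 -0.15289337  0.06      ]
0.065 [ 0.48664121 -0.16003512  0.065     ] [ 0.48902862 -0.15868998  0.065     ]
0.07 [ 0.48485136 -0.15800076  0.07      ] [ 0.48650792 -0.1644866   0.07      ]
0.075 [ 0.48306152 -0.15596641  0.075     ] [ 0.48398721 -0.17028321  0.075     ]
0.06 [ 0.48859031 -0.16022032  0.06      ] [[0.01266227 0.02616624]]
0.065 [ 0.4866224  -0.15926334  0.065     ] [[0.0123284 0.0254763]]
0.07 [ 0.4846545  -0.15830636  0.07      ] [[0.01199453 0.02478636]]
323 222 [ 0.47861068 -0.1553796   0.07091115]
315 228 [ 0.47965559 -0.16161939  0.07217515]
296 228 [ 0.47796014 -0.17560332  0.06147212]
390 200 [ 0.49235378 -0.10915513  0.04850238]
```

View pics/w8z.png

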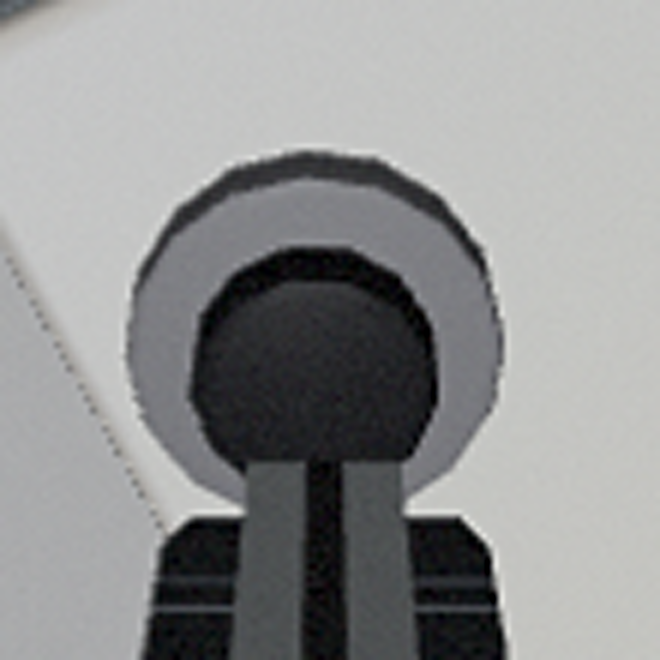

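Emit:
send_rows:
  deltas:
    - [[0,-0.05,-1.5,0,0,0],[0,-0.05,-2.8,0,0,0],[0,-0.05,-3.3,0,0,0],[0,-0.05,-3.5,0,0,0],[0,-0.05,-3.7,0,0,0],[0,-0.05,-3.9,0,0,0],[0,-0.05,-4.1,0,0,0],[0,-0.05,-4.1,0,0,0]]

```text
clock: 9.0
tcp_pos: [0.4873, -0.1601, 0.0677]
orientation: [0.0, 0.224, 0.975, 0.0]
wrist_force: [1.1, 1.4, 2.4]
finger_gap: 0.0
```

Emit:
send_rows:
  deltas:
    - [[0,0,-0.15,0,0,0],[0,0,-0.3,0,0,0],[0,0,-0.3,0,0,0]]

```text
clock: 9.3
tcp_pos: [0.4874, -0.1602, 0.0658]
orientation: [0.001, 0.224, 0.975, 0.0]
wrist_force: [-2.0, 3.7, 14.2]
finger_gap: 0.0002
```

Emit:
send_rows:
  deltas:
    - [[0,0,-0.1,0,0,0],[0,0,-0.2,0,0,0],[0,0,-0.2,0,0,0]]

```text
clock: 9.6
tcp_pos: [0.4875, -0.1602, 0.0656]
orientation: [0.001, 0.224, 0.975, -0.0]
wrist_force: [-7.4, 5.5, 26.1]
finger_gap: 0.0002
```

Emit:
send_rows:
  deltas:
    - [[0,0,0.2,0,0,0],[0,0,0.6,0,0,0],[0,0,1.2,0,0,0],[0,0,3,0,0,0],[0,0,6,0,0,0],[-1,0,9,0,0,0],[-3,0,12,0,0,0],[-5,0,15,0,0,0],[-5,0,17,0,0,0],[-5,0,17,0,0,0],[-5,0,17,0,0,0]]

```text
clock: 10.7
tcp_pos: [0.437, -0.1605, 0.2321]
orientation: [0.0, 0.224, 0.975, -0.0]
wrist_force: [-0.1, 0.7, -0.3]
finger_gap: -0.0002
```

```bash
python3 - <<'E'
from workcell import *
from h import *
s=get_state(); print({k:s[k] for k in ('clock','tcp_pos','wrist_force','orientation')})
p=read_camera('wrist'); cv2.imwrite('pics/w9.png',p['img'][:,:,::-1])
W=wristRT(s,p)
cap=[.487,-.16,.071]; u,v=np.round(proj(p,[cap],W)[0]).astype(int); print(u,v)
R,t=W; z=p['z_map'][v,u]; sl=cv2.undistortPoints(np.array([[[u,v]]],float),K(p),D(p))[0,0]; print('cap',R.T@(np.array([sl[0]*z,sl[1]*z,z])-t))
q=read_camera('side'); zoom(q,290,170,110,110,5,'pics/s9.png')
E
```

```text
{'clock': 10.7, 'tcp_pos': array([ 0.43702522, -0.16053827,  0.23206148]), 'wrist_force': array([-0.05201624,  0.73649716, -0.27481122]), 'orientation': array([ 1.66645222e-04,  2.24030469e-01,  9.74582099e-01, -2.29906767e-04])}
344 225
cap [ 0.48689701 -0.16015304  0.07224596]
```

View pics/w9.png

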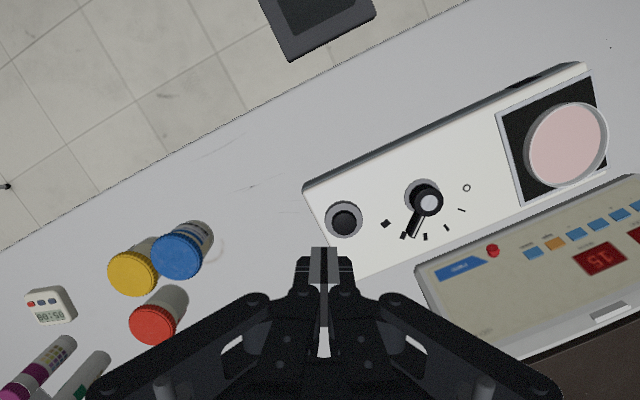

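View pics/s9.png

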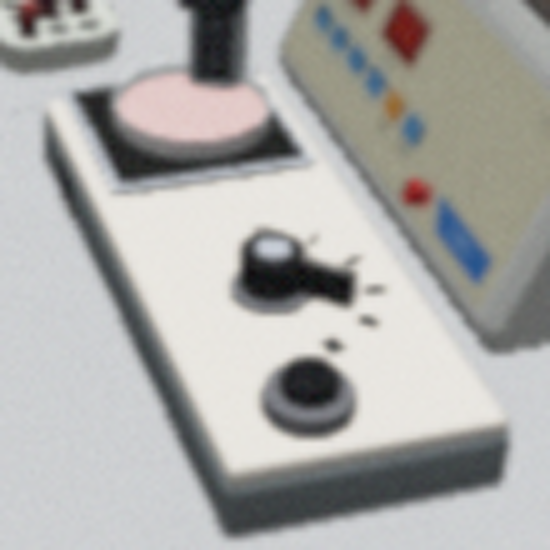

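```bash
python3 - <<'E'
from workcell import *
from h import *
s=get_state(); p=read_camera('wrist'); W=wristRT(s,p)
zoom(p,370,160,120,100,6,'pics/w10.png')
for k in range(6):
    a=mk(k); print(k,proj(p,[[a[0]+.5068,a[1]-.0231,.05]],W)[0])
ax=np.array([.5018,-.0681,.075])
for k in (3,4,5):
    a=np.radians(75-30*k); print('tip if',k,(proj(p,[ax+.044*np.array([np.cos(a),np.sin(a),0])],W)[0]-[370,160])*6)
t=cv2.imread('pics/top0.png'); q=read_camera('top'); zoom(q,275,160,120,60,6,'pics/top9.png')
E
```

```text
0 [466.1982957  188.85652336]
1 [461.20577424 211.05354533]
2 [446.05937047 228.74380722]
3 [424.88369036 237.88244793]
4 [402.78704715 236.49977527]
5 [385.01986607 224.79887205]
tip if 3 [369.16458816 485.7299396 ]
tip if 4 [248.45229617 478.28012403]
tip if 5 [152.12830771 414.60300966]
```

View pics/w10.png

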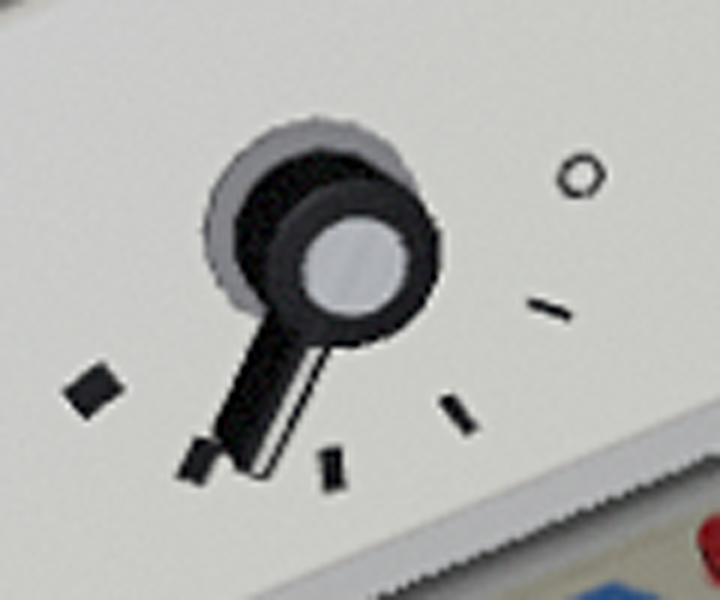

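View pics/top9.png

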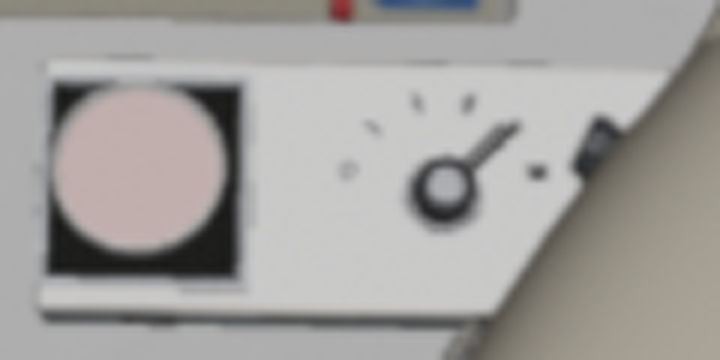

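```bash
python3 -c "
from workcell import *
print(hand_in())"
```

```text
the job is handed in; nothing more can be done
None
```

The shaker is set to speed four and started, and the job is handed in.

- **Selector:** It started at bar 2. I pushed the pointer clockwise from its left side with the closed fingers, without gripping. The readings I took showed about 2 to 3 N, and it clicked first to bar 3, then to bar 4. I pulled back straight after that click. The last wrist and top pictures show the pointer at bar 4, and the measured tip matches where it should be for bar 4. It was never near bar 5.
- **Start button:** I then pressed it straight down until it stopped hard, with the tip at about 65.6 mm and a final force of 26 N. That is about 6 mm of travel. After release the cap measured 72 mm, the same as before, so it came back up.
- **Other items:** The dish looks the same in the before and after top pictures. The arm never went near the cup or tube tray, but I did not measure their final positions.

The arm finished clear of everything at about 11 s of the 48 s allowed, and no check failed or disagreed.

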